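# Snap the sample dish onto its display stand

### The arm

A 6-joint arm with a two-finger parallel gripper is mounted at the origin on the work surface. World frame = base frame: x ahead of the robot, y to its left, z up, the work surface at z = 0. Lengths are in m, angles in rad, forces in N, time in s.
With the tool pointing down it reaches from about 0.375 to 0.9 m from the base axis. Payload 3.1 kg.
Tool frame: the origin (TCP) lies at the very end of the fingers, on their centre line; the grasp point (between the pads) lies r.grasp_offset behind it (r.grasp_offset is the distance from the TCP to the grasp point, in m); z points along the fingers, y is the direction in which the jaws open and shut (so a half turn about z gives the same grasp; the last joint's range is limited). The gripper opens to 85 mm and grips with 20 to 120 N. Pads are 22 mm wide; open, the fingers measure 114 mm over their backs; the gripper's body (76 mm by 85 mm) begins 54 mm behind the grasp point. The pads swing forward as they close: fully open they stand 13 mm farther back than shut.
Start: joints at [1.167, 0.527, 1.433, -0, 1.181, -0.178], TCP at [0.14, 0.609, 0.231] pointing down, gripper open.
Joint ranges: [-3.08, 3.08], [-0.75, 2.2], [0.22, 2.44], [-1.43, 4.57], [0, 2.65], [-2.85, 2.85]. Speed limits (rad/s): [2.79, 2.79, 3.14, 3.14, 3.14, 3.14].

### API

Orientations are given as a unit quaternion [x, y, z, w].
In Python, from plant import r, eyes gives the robot as it stands.
- The arm moves only by the tool send_rows, never from a script. Its argument "motion" is a list of rows, each a list of 5 numbers: the closure, from -1 (fully open) to 1 (shut), then the shift along the tool's x, y, z in m, then the turn about the tool's z in rad. In form: [[jaw, x, y, z, twist], ...]. A call has 1 to 20 rows; each row is the pose to reach, as a shift and turn from the pose measured when the call began, along the tool's axes at that moment; what a row does not reach only later rows make up. A row lasts 1/12 s, in which the tool goes at most 41.7 mm and 7.16 degrees, less where a joint would pass 70% of its speed; a pose out of reach is approached as far as the arm can. A call with a gripper value outside its range is refused whole. The fingers move at their own pace and stop on an object; the grip force is fixed at half the most. Time passes only in rows, so rows that repeat a pose let the fingers close. It gives the time, the measured TCP pose, the force and the opening at its end, in the units of the state.
- r.state(): the state, without advancing time (a new reading comes with each control period).
- eyes.read_camera(name): name is "scene" or "top" or "wrist"; returns a dict with "pixels" (480x640x3 uint8, blue, green, red), "fx", "fy", "cx", "cy" (pixels), "world_from_camera" (4x4, takes a point from camera to world coordinates); the wrist camera has in their place "hand_eye" (4x4, takes a point from camera to tool coordinates, whose origin is the TCP and whose axes are the flange's). Camera axes: x right, y down, z forward; pixel columns grow to the right and rows downward; lengths in m; the calibration is good to about 2 mm. The wrist camera is an equidistant fisheye: a pixel r from the principal point sees the ray r / f radians off the axis. A picture is of the moment at which its call begins: read the wrist's pose just before it. There is no depth.
- r.hand_in(): hands the job in, once; it reports no verdict.
Trained networks look in a picture, given as the dict that the camera call returned (one of the last four; its "shot" number tells which), for a name from the list of things; names that differ only in an ending like _2 or _b are one class to them, and where a whole thing is asked for, a point or a joint stands for the part that bears it (a point fixed in the world has none). Each returns a list of dicts, best first, with "conf" (0 to 1); they miss things now and then, are a little off and sometimes report something else, mostly with a low value. They report only what shows in the picture. A call takes as long as a camera call. They do not tell look-alikes from the thing itself.
- eyes.regions_of(target, picture): "region" (480x640 bool, what is visible of it).
- eyes.mark_of(target, picture): "centre" ([x, y, z] in m, in world coordinates, good to about 4 mm: a listed point, or the origin of a listed thing).
The state is a dict: "clock": time; "qpos": joint angles; "joint_vel": joint speeds; "effort": joint torques, N m; "tcp_pos": TCP position; "eef_rot": TCP orientation; "contact_force": force on the tool from outside, world axes, zero at the start; "wrist_torque": the same for the moment, N m; "finger_gap": finger opening in m.
Only numpy, scipy, OpenCV 4.12 (cv2) and the standard library are available. Lean on these libraries where they do the work, as an engineer would, in place of code of your own. Each camera call takes 0.05 s, during which the arm holds its last target.

### The job

Take the sample dish of chocolates by its upright handle, carry it level to the empty round display stand, and press it straight down onto the stand's steel stud until it clicks and sits flat and fully home. Do not stop at the click and do not let go: keep pressing down firmly (about 15 N), and finish while still gripping the handle and pressing. Keep all four chocolates in the dish and leave everything else on the counter where it is.

Things in the scene. Friction and masses are not known exactly. Their poses are not given: they have to be found in the camera images.
- dish: Loose sample dish, 0.28 to 0.46 kg, standing on the counter: white tray 150 (its x) x 120 (its y) mm, rim 42 mm above its underside, on a round dark foot 72 mm across and 22 mm tall; an upright flat steel handle in the middle. Origin: centre of the foot's underside, z up; the tray's floor is 26 mm above it.
- dish_socket (a point): Mouth of the snap socket, the same point as the dish's origin, centre of the foot's underside. A round 27 mm bore goes up through a 3 mm thick lip and widens to 36 mm behind it; 22 mm deep in all.
- dish_grip (a point): Grip point in the dish's handle, on the dish's z axis, 72 mm above its underside. The handle is an upright plate 40 mm wide (along dish x) and 16 mm thick (along dish y: close the fingers along this); its top is 24 mm above this point, the tray's rim 30 mm below it.
- stand: The empty round wooden display stand, 92 mm across at its plinth and about 80 above, fixed to the counter; origin at the centre of its underside. A second stand, farther from the robot, already carries a like dish and is to be left alone.
- stud_seat (a point): Centre of the flat steel seat on top of the empty stand, 60 mm above the counter, z up. Fully home: the dish's underside flat on this seat, its origin at this point, turned any way round. There the force rises steeply.
- stud_tip (a point): Top of the steel stud, 18 mm above the seat on the stand's axis. The stud is 24 mm across for its lowest 10 mm, then tapers to 10 mm here. Three spring balls stick out 3.5 mm from its side, 7 mm above the seat. A held dish meets them 9 mm above the seat and needs 10 to 17 N until 6 mm above it; then comes the click: the force drops below zero (the balls draw it down) and it goes home.
- praline0: One of the four loose chocolates in the dish, 26 mm across, 14 mm tall, 15 g; origin at its underside.
- praline1: One of the four loose chocolates in the dish, 26 mm across, 14 mm tall, 15 g; origin at its underside.
- praline2: One of the four loose chocolates in the dish, 26 mm across, 14 mm tall, 15 g; origin at its underside.
- praline3: One of the four loose chocolates in the dish, 26 mm across, 14 mm tall, 15 g; origin at its underside.
- spool: Bystander, loose: ribbon spool, 60 mm across, 30 mm tall; origin at the centre of its underside.
- giftbox: Bystander, loose: flat gift box 124 x 94 x 42 mm; origin at the centre of its underside.
- honey: Bystander, loose: small round jar with brass cap, 52 mm across, 85 mm tall; origin at the centre of its underside.
- tongs: Bystander, loose: steel tongs lying flat, about 180 x 50 x 7 mm; origin at the centre of its underside.
- cups: Bystander, loose: stack of paper cups, 62 mm across, 58 mm tall; origin at the centre of its underside.
- card: Bystander, loose: upright card on a small wooden block, 80 mm wide, 62 mm tall; origin at the centre of its underside.
- tin: Bystander, loose: round copper tin, 87 mm across, 52 mm tall; origin at the centre of its underside.
Not all that is in view belongs to the job. Leave any orange or red look-alike of the dish alone.

How it is judged:
On the way, in this order (a step that is already met when the one before it is completed fails the run):
1. the fingers carry the dish well clear of the counter (height (world z) of dish above 0.07 m and contact force between the fingers and dish above 2 N), for 0.1 s.
2. the dish has clicked fully home on the stud (horizontal distance between dish and stud_seat below 0.004 m and z of dish in the frame of stud_seat below 0.0025 m and angle between dish's own z axis and vertical below 0.06 rad), for 0.2 s.
At the end, for the whole second after the job is handed in: Through the last second the dish is within 4 mm of the stud axis, 2.5 mm of the seat and 0.06 rad of level, bears on the stand with over 10 N (3 to 5 N of it weight), is gripped (over 25 N finger contact) and holds all four chocolates (all of step 2 and contact force between dish and stand above 10 N and contact force between the fingers and dish above 25 N and x of praline0 in the frame of dish between -0.075 and 0.075 m and y of praline0 in the frame of dish between -0.06 and 0.06 m and z of praline0 in the frame of dish between 0.015 and 0.06 m and x of praline1 in the frame of dish between -0.075 and 0.075 m and y of praline1 in the frame of dish between -0.06 and 0.06 m and z of praline1 in the frame of dish between 0.015 and 0.06 m and x of praline2 in the frame of dish between -0.075 and 0.075 m and y of praline2 in the frame of dish between -0.06 and 0.06 m and z of praline2 in the frame of dish between 0.015 and 0.06 m and x of praline3 in the frame of dish between -0.075 and 0.075 m and y of praline3 in the frame of dish between -0.06 and 0.06 m and z of praline3 in the frame of dish between 0.015 and 0.06 m); the arm keeps its last pose, push and grip.
It fails at once if the dish tips more than 15 degrees (angle between dish's own z axis and vertical above 0.26 rad).
It fails at once if a chocolate leaves the dish (not ((x of praline0 in the frame of dish between -0.075 and 0.075 m and y of praline0 in the frame of dish between -0.06 and 0.06 m and z of praline0 in the frame of dish between 0.015 and 0.06 m) and (x of praline1 in the frame of dish between -0.075 and 0.075 m and y of praline1 in the frame of dish between -0.06 and 0.06 m and z of praline1 in the frame of dish between 0.015 and 0.06 m) and (x of praline2 in the frame of dish between -0.075 and 0.075 m and y of praline2 in the frame of dish between -0.06 and 0.06 m and z of praline2 in the frame of dish between 0.015 and 0.06 m) and (x of praline3 in the frame of dish between -0.075 and 0.075 m and y of praline3 in the frame of dish between -0.06 and 0.06 m and z of praline3 in the frame of dish between 0.015 and 0.06 m))).
It fails at once if a bystander is moved more than 30 mm (distance of any of spool, giftbox, honey, tongs, cups, card, tin from where it was at the start of the episode above 0.03 m).
It also fails if it takes over 56 s, if anything falls off the work surface, if the arm or the gripper's body presses on something with over 40 N, if the wrist force passes 120 N, or if a joint passes its speed limit or range.

## Working session

There is one attempt and no reset: what is moved stays moved. The work goes in short steps, Python scripts to look and compute and a tool call to move; the robot and the scene stay as the last step left them, time stands still between calls to the robot, and variables do not carry over. Pictures are saved under pics/ and viewed, and the job is handed in when it is done.

Besides the shell and the picture viewer there is one more tool, called after ">>>" in YAML: its name, and indented under it one key for each argument. send_rows: Moves the arm, as the interface text tells. Its arguments: {"type":"object","properties":{"motion":{"type":"array","items":{"type":"array","items":{"type":"number"}}}},"required":["motion"]}

```bash
mkdir -p pics; ls; python3 - <<'E'
from plant import r, eyes
import cv2
s=r.state(); print({k:(v if not hasattr(v,'round') else v) for k,v in s.items()}, r.grasp_offset)
for n in ("scene","top"):
    p=eyes.read_camera(n); cv2.imwrite(f"pics/{n}0.png",p["pixels"])
    print(n,p["fx"],p["cx"],p["cy"],p["world_from_camera"])
    for t in ("dish","dish_grip","stand","stud_seat","stud_tip","dish_socket"):
        try: print(t,[(round(d["conf"],2),[round(float(x),4) for x in d["centre"]]) for d in eyes.mark_of(t,p)])
        except Exception as e: print(t,e)
E
```

```text
pics
{'clock': 0.0, 'qpos': array([ 1.16647855e+00,  5.28500851e-01,  1.43392820e+00, -2.67322715e-06,
        1.18141724e+00, -1.78524629e-01]), 'joint_vel': array([-1.46062007e-03,  1.40953679e-04, -2.45751831e-05, -7.75244224e-04,
        1.74194294e-03,  9.60288921e-04]), 'effort': array([-4.41226548e-04, -4.42346156e+01, -1.78027081e+01, -2.78723110e-04,
        8.49789038e-03, -5.46644415e-06]), 'tcp_pos': array([0.1396171 , 0.60845009, 0.23030409]), 'eef_rot': array([ 1.12656326e-01,  9.93633374e-01, -1.07966063e-03, -3.22565907e-04]), 'contact_force': array([ 0.36284286, -0.39126315, -0.17004583]), 'wrist_torque': array([-0.03551107,  0.0251955 ,  0.01304561]), 'finger_gap': 0.08546426453395577} 0.0187
scene 538.7445094479399 310.3741036967187 244.05976519001354 [[-0.76410758  0.43772518 -0.47385259  1.01079759]
 [ 0.64473973  0.49404164 -0.58329541  0.65347347]
 [-0.02122018 -0.75121203 -0.65971978  0.79859096]
 [ 0.          0.          0.          1.        ]]
dish [(0.94, [0.5039, 0.2191, -0.0028]), (0.94, [0.2844, 0.209, -0.0027]), (0.84, [0.2782, -0.21, -0.0036]), (0.77
[... 877 characters left out ...]
2781, 0.2117, -0.0035]), (0.65, [0.5056, 0.222, -0.0014]), (0.63, [0.5039, 0.2226, -0.0013]), (0.61, [0.4198, 0.4566, -0.0002]), (0.6, [0.4726, 0.0631, 0.0025])]
dish_grip [(0.83, [0.5041, 0.2215, 0.0718]), (0.7, [0.279, -0.2114, 0.0716]), (0.58, [0.2786, 0.2105, 0.0689])]
stand [(0.73, [0.5359, -0.2306, -0.0008]), (0.33, [0.6274, -0.006, -0.0012])]
stud_seat [(0.82, [0.5357, -0.2291, 0.0548]), (0.56, [0.7068, 0.3251, -0.0036]), (0.38, [0.4602, -0.0398, 0.0002]), (0.25, [0.5367, -0.2311, -0.0011])]
stud_tip [(0.58, [0.5358, -0.2367, 0.0754])]
dish_socket [(0.97, [0.2785, -0.2057, 0.0027]), (0.89, [0.2774, 0.2106, -0.0014]), (0.65, [0.5045, 0.2205, 0.0008]), (0.57, [0.4208, 0.4575, -0.0012])]
```

View pics/scene0.png

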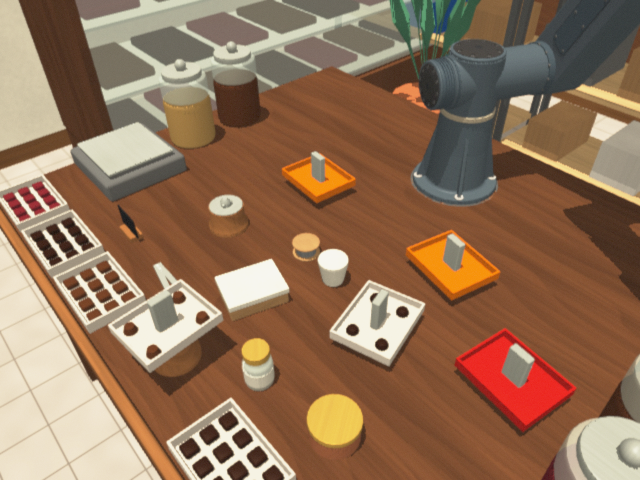

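View pics/top0.png

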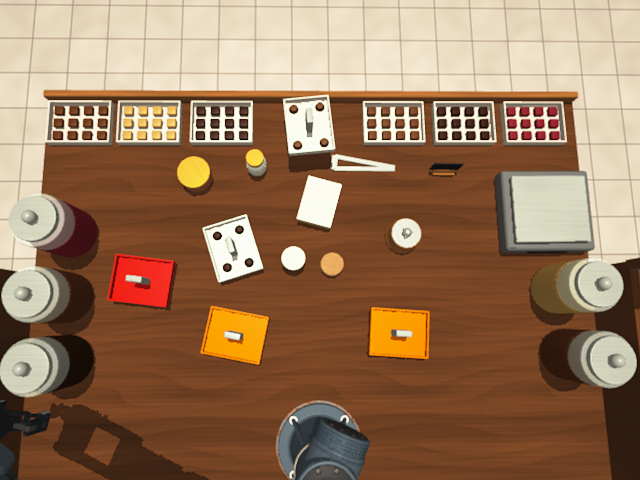

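The scene view shows the loose white dish at about (378,322) and the empty stand with its stud at (227,213). In the top view they are at (233,248) and (405,235). The red and orange trays are look-alikes. The white dish at top (309,125) is on the other stand. Next I need the dish's yaw.

```bash
cat > h.py <<'E'
from plant import r, eyes
import numpy as np, cv2
from scipy.spatial.transform import Rotation as R
def ray(p,uv):
    uv=np.atleast_2d(uv).astype(float)
    d=np.c_[(uv[:,0]-p["cx"])/p["fx"],(uv[:,1]-p["cy"])/p["fy"],np.ones(len(uv))]
    T=np.array(p["world_from_camera"]); return T[:3,3], d@T[:3,:3].T
def onplane(p,uv,z):
    o,d=ray(p,uv); return o+d*((z-o[2])/d[:,2])[:,None]
def wray(p,uv,Twt):
    uv=np.atleast_2d(uv).astype(float)
    x=(uv[:,0]-p["cx"])/p["fx"]; y=(uv[:,1]-p["cy"])/p["fy"]; th=np.hypot(x,y)
    s=np.where(th>1e-9,np.sin(th)/np.maximum(th,1e-9),1)
    d=np.c_[x*s,y*s,np.cos(th)]; T=Twt@np.array(p["hand_eye"]); return T[:3,3], d@T[:3,:3].T
def Twt():
    s=r.state(); T=np.eye(4); T[:3,:3]=R.from_quat(s["eef_rot"]).as_matrix(); T[:3,3]=s["tcp_pos"]; return T
def wplane(p,uv,z,T):
    o,d=wray(p,uv,T); return o+d*((z-o[2])/d[:,2])[:,None]
def togo(T,target,yaw):
    """shift in tool axes from TCP to target, and twist so that tool y || dish y (mod pi)"""
    dl=T[:3,:3].T@(np.array(target)-T[:3,3]); y=T[:3,:3].T@np.array([-np.sin(yaw),np.cos(yaw),0])
    tw=np.arctan2(-y[0],y[1]); tw=(tw+np.pi/2)%np.pi-np.pi/2
    return dl.round(4),round(tw,4)
E
python3 - <<'E'
from h import *
for n in ("top","scene"):
    p=eyes.read_camera(n)
    for d in eyes.regions_of("dish",p):
        m=d["region"].astype(np.uint8); c,_=cv2.findContours(m,0,2); c=max(c,key=cv2.contourArea)
        u=c.reshape(-1,2).mean(0)
        w=onplane(p,c.reshape(-1,2),0.042)[:,:2]
        if abs(w.mean(0)-[.5,.22]).max()>.05: continue
        rc=cv2.minAreaRect((w*1000).astype(np.float32)); print(n,round(d["conf"],2),u,rc, (cv2.boxPoints(rc)).round(0).tolist())
E
```

```text
top 0.68 [233.05 248.35] ((502.69232177734375, 218.78192138671875), (153.50082397460938, 122.80121612548828), 17.586788177490234) [[411.0, 254.0], [448.0, 137.0], [594.0, 183.0], [557.0, 301.0]]
scene 0.81 [380.30188679 324.05031447] ((510.07586669921875, 226.84825134277344), (164.43345642089844, 125.30937194824219), 18.508668899536133) [[412.0, 260.0], [452.0, 141.0], [608.0, 194.0], [568.0, 312.0]]
```

```bash
python3 - <<'E'
from h import *
T=Twt(); print(togo(T,[.5035,.2205,.20],np.radians(17.7)),T)
p=eyes.read_camera("wrist"); print(p["fx"],p["hand_eye"])
E
```

```text
(array([-0.4414, -0.2974,  0.0313]), np.float64(-0.5347)) [[-9.74611454e-01  2.23902910e-01  2.49594056e-05  1.39889167e-01]
 [ 2.23902911e-01  9.74611453e-01  5.16124284e-05  6.09131260e-01]
 [-1.27695496e-05  5.58905475e-05 -9.99999998e-01  2.31342092e-01]
 [ 0.00000000e+00  0.00000000e+00  0.00000000e+00  1.00000000e+00]]
371.64829954431775 [[-5.64897159e-04 -9.54969861e-01 -2.96702283e-01  7.61689227e-02]
 [ 9.99999813e-01 -4.70302796e-04 -3.90196047e-04 -6.54703643e-05]
 [ 2.33085551e-04 -2.96702449e-01  9.54969949e-01 -1.42780292e-01]
 [ 0.00000000e+00  0.00000000e+00  0.00000000e+00  1.00000000e+00]]
```

>>> send_rows:
  motion:
    - [-1, -0.441, -0.297, 0.031, -0.535]
    - [-1, -0.441, -0.297, 0.031, -0.535]
    - [-1, -0.441, -0.297, 0.031, -0.535]
    - [-1, -0.441, -0.297, 0.031, -0.535]
    - [-1, -0.441, -0.297, 0.031, -0.535]
    - [-1, -0.441, -0.297, 0.031, -0.535]
    - [-1, -0.441, -0.297, 0.031, -0.535]
    - [-1, -0.441, -0.297, 0.031, -0.535]
    - [-1, -0.441, -0.297, 0.031, -0.535]
    - [-1, -0.441, -0.297, 0.031, -0.535]
    - [-1, -0.441, -0.297, 0.031, -0.535]
    - [-1, -0.441, -0.297, 0.031, -0.535]
    - [-1, -0.441, -0.297, 0.031, -0.535]
    - [-1, -0.441, -0.297, 0.031, -0.535]
    - [-1, -0.441, -0.297, 0.031, -0.535]
    - [-1, -0.441, -0.297, 0.031, -0.535]
    - [-1, -0.441, -0.297, 0.031, -0.535]

```text
clock: 2.37
tcp_pos: [0.502, 0.2217, 0.2003]
eef_rot: [-0.155, 0.988, 0.0, -0.001]
contact_force: [0.1, -0.4, -0.3]
finger_gap: 0.0856
```

```bash
python3 - <<'E'
from h import *
T=Twt(); p=eyes.read_camera("wrist"); cv2.imwrite("pics/w1.png",p["pixels"])
print(r.state()["clock"],r.state()["tcp_pos"],r.state()["qpos"],r.state()["contact_force"])
for t in ("dish","dish_grip"): print(t,[(round(d["conf"],2),[round(float(x),4) for x in d["centre"]]) for d in eyes.mark_of(t,p)])
for d in eyes.regions_of("dish",p)[:2]:
    c,_=cv2.findContours(d["region"].astype(np.uint8),0,2); c=max(c,key=cv2.contourArea)
    w=wplane(p,c.reshape(-1,2),.042,T)[:,:2]; print(d["conf"],cv2.minAreaRect((w*1000).astype(np.float32)))
E
```

```text
2.4167 [0.50194502 0.22200342 0.20037102] [ 2.12648405e-01  4.65601126e-01  1.65712185e+00  2.67817113e-04
  1.01957332e+00 -1.66945908e+00] [-0.27714615  0.03446435 -0.34563656]
dish [(0.78, [0.502, 0.2169, -0.0028]), (0.69, [0.4213, 0.4532, -0.0031])]
dish_grip [(0.73, [0.419, 0.4532, 0.0728])]
0.91 ((335.05914306640625, 230.7191162109375), (70.01748657226562, 156.3998260498047), 22.409067153930664)
0.78 ((502.6747741699219, 220.92117309570312), (151.19912719726562, 121.51307678222656), 17.4356689453125)
```

View pics/w1.png

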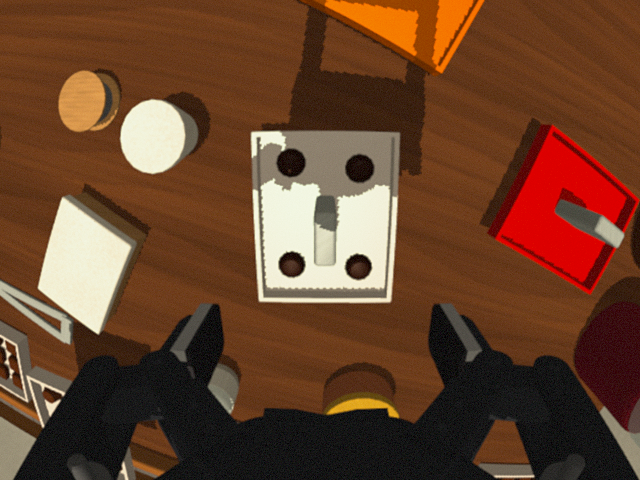

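The wrist view shows the handle centred at about (325,230), midway between the fingers. The four chocolates are at (291,162), (359,168), (291,264) and (358,266). The wrist region fit puts the dish at (0.5027, 0.2209) with a yaw of 17.4°.

```bash
python3 - <<'E'
from h import *
print(togo(Twt(),[.503,.2208,.0535],np.radians(17.5)))
E
```

```text
(array([-0.0003, -0.0014,  0.147 ]), np.float64(0.0059))
```

>>> send_rows:
  motion:
    - [-1, 0, -0.0014, 0.03, 0.006]
    - [-1, 0, -0.0014, 0.06, 0.006]
    - [-1, 0, -0.0014, 0.085, 0.006]
    - [-1, 0, -0.0014, 0.105, 0.006]
    - [-1, 0, -0.0014, 0.12, 0.006]
    - [-1, 0, -0.0014, 0.132, 0.006]
    - [-1, 0, -0.0014, 0.14, 0.006]
    - [-1, 0, -0.0014, 0.147, 0.006]
    - [-1, 0, -0.0014, 0.147, 0.006]

```text
clock: 3.32
tcp_pos: [0.502, 0.221, 0.0525]
eef_rot: [-0.152, 0.988, -0.0, -0.001]
contact_force: [-0.6, -0.6, -1.3]
finger_gap: 0.0853
```

```bash
python3 - <<'E'
from h import *
p=eyes.read_camera("wrist"); cv2.imwrite("pics/w2.png",p["pixels"]);s=r.state();print(s["contact_force"],s["tcp_pos"])
E
```

```text
[0.93097069 0.10913658 0.7117816 ] [0.50245864 0.22098425 0.05329121]
```

View pics/w2.png

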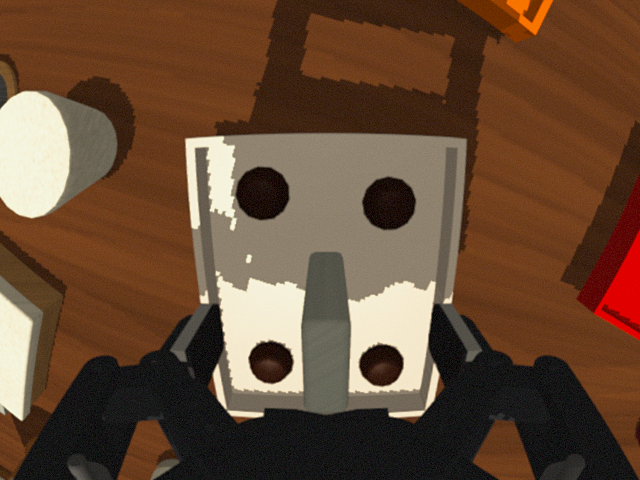

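The handle, at about (326,330), is centred between the open pads, so I'm closing the gripper.

>>> send_rows:
  motion:
    - [1, 0, 0, 0, 0]
    - [1, 0, 0, 0, 0]
    - [1, 0, 0, 0, 0]
    - [1, 0, 0, 0, 0]
    - [1, 0, 0, 0, 0]
    - [1, 0, 0, 0, 0]
    - [1, 0, 0, 0, 0]
    - [1, 0, 0, 0, 0]
    - [1, 0, 0, 0, 0]
    - [1, 0, 0, 0, 0]
    - [1, 0, 0, 0, 0]
    - [1, 0, 0, 0, 0]

```text
clock: 4.37
tcp_pos: [0.5027, 0.2212, 0.0537]
eef_rot: [-0.152, 0.988, 0.0, 0.0]
contact_force: [-1.4, 1.9, 5.3]
finger_gap: 0.0156
```

>>> send_rows:
  motion:
    - [1, 0, 0, -0.002, 0]
    - [1, 0, 0, -0.006, 0]
    - [1, 0, 0, -0.012, 0]
    - [1, 0, 0, -0.02, 0]
    - [1, 0, 0, -0.03, 0]
    - [1, 0, 0, -0.041, 0]
    - [1, 0, 0, -0.053, 0]
    - [1, 0, 0, -0.065, 0]
    - [1, 0, 0, -0.077, 0]
    - [1, 0, 0, -0.089, 0]
    - [1, 0, 0, -0.1, 0]
    - [1, 0, 0, -0.11, 0]
    - [1, 0, 0, -0.118, 0]
    - [1, 0, 0, -0.124, 0]
    - [1, 0, 0, -0.128, 0]
    - [1, 0, 0, -0.13, 0]
    - [1, 0, 0, -0.13, 0]
    - [1, 0, 0, -0.13, 0]

```text
clock: 5.87
tcp_pos: [0.5024, 0.2211, 0.1833]
eef_rot: [-0.152, 0.988, 0.0, -0.0]
contact_force: [0.5, -0.0, -5.6]
finger_gap: 0.0155
```

```bash
python3 - <<'E'
from h import *
s=r.state(); T=Twt()
p=eyes.read_camera("wrist"); cv2.imwrite("pics/w3.png",p["pixels"]);print(s["contact_force"],s["wrist_torque"],s["tcp_pos"],s["finger_gap"])
for d in eyes.regions_of("dish",p)[:2]:
    c,_=cv2.findContours(d["region"].astype(np.uint8),0,2); c=max(c,key=cv2.contourArea)
    w=wplane(p,c.reshape(-1,2),.042+T[2,3]-.0537,T)[:,:2]; print(d["conf"],cv2.minAreaRect((w*1000).astype(np.float32)))
for n in ("scene","top"):
    p=eyes.read_camera(n); cv2.imwrite(f"pics/{n}3.png",p["pixels"])
    for t in ("dish","dish_grip","stand","stud_seat","stud_tip"):
        print(n,t,[(round(d["conf"],2),[round(float(x),4) for x in d["centre"]]) for d in eyes.mark_of(t,p)])
    for d in eyes.regions_of("stand",p): 
        m=d["region"];v,u=np.nonzero(m);print(d["conf"],u.min(),u.max(),v.min(),v.max())
E
```

```text
[ 0.48562093 -0.01206187 -5.56411342] [ 0.00759007 -0.14301183  0.02568833] [0.50235323 0.22106702 0.18331169] 0.015510420109407336
0.89 ((424.623779296875, 336.8827209472656), (92.7099380493164, 66.18970489501953), 82.62063598632812)
0.85 ((379.5063781738281, 218.2701416015625), (34.50090026855469, 76.02261352539062), 22.722787857055664)
scene dish [(0.85, [0.2755, -0.2089, -0.0006]), (0.73, [0.5021, 0.2186, 0.1251]), (0.71, [0.4251, 0.4519, -0.0]), (0.64, [0.284, 0.2099, -0.0024])]
scene dish_grip [(0.92, [0.4996, 0.2202, 0.2008]), (0.82, [0.4181, 0.4552, 0.0751]), (0.74, [0.2767, 0.2126, 0.0759])]
scene stand [(0.64, [0.5396, -0.2361, 0.0016]), (0.57, [0.4628, -0.0372, 0.0059])]
scene stud_seat [(0.69, [0.5331, -0.2325, 0.0602])]
scene stud_tip [(0.87, [0.5347, -0.2326, 0.0779]), (0.28, [0.5412, -0.2347, -0.0006])]
0.58 210 247 196 236
top dish [(0.8, [0.2794, 0.2106, -0.0002]), (0.66, [0.5059, 0.2234, 0.1309]), (0.61, [0.422, 0.4557, 0.0014]), (0.57, [0.2857, -0.2106, 0.0006]), (0.31, [0.5358, -0.234, -0.0005])]
top dish_grip [(0.86, [0.2793, -0.2117, 0.074]), (0.83, [0.4232, 0.4568, 0.0753]), (0.69, [0.5019, 0.2236, 0.1289]), (0.59, [0.2764, 0.212, 0.0698]), (0.35, [0.6277, -0.0078, -0.0029])]
top stand [(0.77, [0.5363, -0.2309, -0.0017])]
top stud_seat [(0.74, [0.5412, -0.2334, 0.0553]), (0.38, [0.4726, 0.0608, 0.0004])]
top stud_tip [(0.79, [0.5367, -0.2353, 0.0807]), (0.6, [0.4669, 0.1796, 0.1578])]
0.57 385 421 218 252
```

View pics/w3.png

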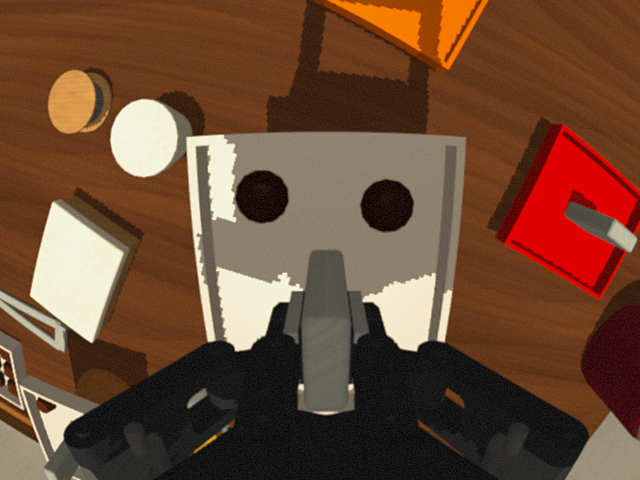

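View pics/scene3.png

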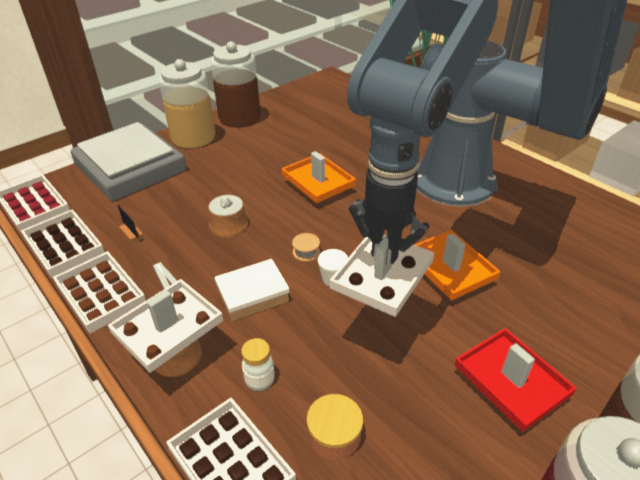

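The wrist view shows the handle clamped at (326,330), and the scene view shows the dish hanging level with its chocolates inside. The force reads about 5.3 N of weight. Next I carry it partway, to where the wrist camera can see the stud.

>>> send_rows:
  motion:
    - [1, 0, -0.002, 0, 0]
    - [1, 0, -0.007, 0, 0]
    - [1, 0, -0.016, 0, 0]
    - [1, -0.001, -0.029, 0, 0]
    - [1, -0.001, -0.046, 0, 0]
    - [1, -0.002, -0.066, 0, 0]
    - [1, -0.003, -0.088, 0, 0]
    - [1, -0.003, -0.11, 0, 0]
    - [1, -0.004, -0.132, 0, 0]
    - [1, -0.005, -0.154, 0, 0]
    - [1, -0.005, -0.176, 0, 0]
    - [1, -0.006, -0.198, 0, 0]
    - [1, -0.007, -0.218, 0, 0]
    - [1, -0.007, -0.236, 0, 0]
    - [1, -0.008, -0.252, 0, 0]
    - [1, -0.008, -0.266, 0, 0]
    - [1, -0.008, -0.278, 0, 0]
    - [1, -0.009, -0.287, 0, 0]
    - [1, -0.009, -0.293, 0, 0]
    - [1, -0.009, -0.297, 0, 0]

```text
clock: 8.33
tcp_pos: [0.6009, -0.0598, 0.1836]
eef_rot: [-0.152, 0.988, 0.0, 0.0]
contact_force: [-0.5, 0.3, -4.8]
finger_gap: 0.015
```

>>> send_rows:
  motion:
    - [1, 0, 0, 0, 0]
    - [1, 0, 0, 0, 0]
    - [1, 0, 0, 0, 0]

```text
clock: 8.58
tcp_pos: [0.6005, -0.0591, 0.1835]
eef_rot: [-0.153, 0.988, 0.001, -0.0]
contact_force: [-0.0, 0.5, -5.1]
finger_gap: 0.015
```

```bash
python3 - <<'E'
from h import *
s=r.state(); T=Twt(); print(s["tcp_pos"],s["qpos"],s["contact_force"],s["wrist_torque"])
p=eyes.read_camera("wrist"); cv2.imwrite("pics/w4.png",p["pixels"])
for t in ("stand","stud_seat","stud_tip","dish"):
    print(t,[(round(d["conf"],2),[round(float(x),4) for x in d["centre"]]) for d in eyes.mark_of(t,p)])
for d in eyes.regions_of("stand",p): 
    v,u=np.nonzero(d["region"]);print(d["conf"],u.min(),u.max(),v.min(),v.max())
im=p["pixels"]
E
```

```text
[ 0.60049462 -0.05905557  0.18347842] [-2.83385141e-01  5.55485182e-01  1.53519376e+00  7.86414124e-04
  1.05190604e+00 -2.16106547e+00] [-0.01763557  0.53416485 -5.06088025] [-0.03402252  0.07379059  0.05319052]
stand [(0.91, [0.5399, -0.236, 0.0019])]
stud_seat [(0.98, [0.5326, -0.2352, 0.0559])]
stud_tip [(0.85, [0.5342, -0.2369, 0.0747])]
dish [(0.78, [0.6016, -0.064, 0.1292]), (0.55, [0.2813, 0.2153, 0.0014]), (0.23, [0.5997, -0.0572, 0.2028])]
0.6 138 205 280 329
0.59 95 211 42 145
0.48 457 464 396 407
```

View pics/w4.png

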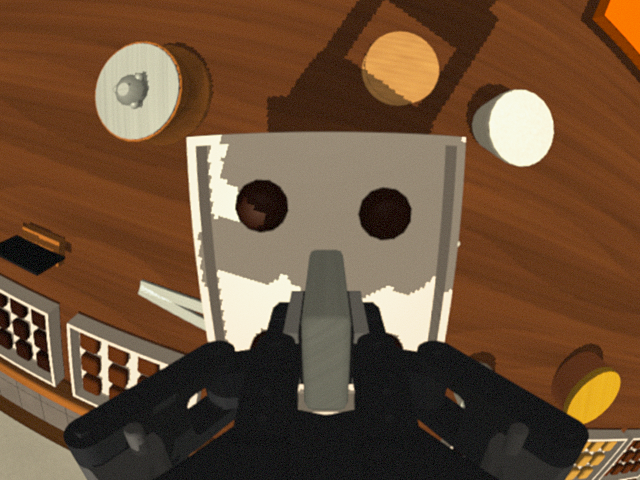

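The wrist view shows the steel seat disc centred at about (138,91), with the stud tip at about (130,86). I'll fit the seat's outline on its plane at z = 0.06 in all three cameras, and check where the tray edge sits relative to the tool.

```bash
cat > seat.py <<'E'
from h import *
from scipy.optimize import least_squares
def fit(w):
    f=lambda q:np.hypot(w[:,0]-q[0],w[:,1]-q[1])-q[2]
    return least_squares(f,[*w.mean(0),.035],loss="soft_l1",f_scale=.001)
T=Twt()
for n in ("wrist","scene","top"):
    p=eyes.read_camera(n); im=p["pixels"]
    g=eyes.regions_of("stand",p)
    g=[d for d in g if (d["region"].sum()>300)]
    proj=(lambda uv,z:wplane(p,uv,z,T)) if n=="wrist" else (lambda uv,z:onplane(p,uv,z))
    best=None
    for d in g:
        v,u=np.nonzero(d["region"]); w=proj([[u.mean(),v.mean()]],.05)[0]
        if np.hypot(w[0]-.536,w[1]+.232)<.04: best=d["region"];break
    if best is None: print(n,"none");continue
    m=cv2.dilate(best.astype(np.uint8),np.ones((5,5)))>0
    hsv=cv2.cvtColor(im,cv2.COLOR_BGR2HSV); grey=(m&(hsv[...,1]<70)&(hsv[...,2]>90)).astype(np.uint8)
    grey=cv2.morphologyEx(grey,cv2.MORPH_OPEN,np.ones((3,3)))
    c,_=cv2.findContours(grey,0,cv2.CHAIN_APPROX_NONE); c=max(c,key=cv2.contourArea).reshape(-1,2)
    s=fit(proj(c,.06)[:,:2]); print(n,"seat",s.x.round(4),"rms",np.sqrt((s.fun**2).mean()).round(4),len(c))
    cv2.drawContours(im,[c.reshape(-1,1,2)],-1,(0,0,255),1)
    u0,v0=c.min(0)-20;u1,v1=c.max(0)+20
    cv2.imwrite(f"pics/seat_{n}.png",cv2.resize(im[max(v0,0):v1,max(u0,0):u1],None,fx=4,fy=4,interpolation=0))
    if n=="wrist":
        # tray rim far edge, in tool frame
        hh=np.array(p["hand_eye"]);o,d=wray(p,[[192,137],[326,132],[463,138]],np.eye(4)); print("rim edge tool", (o+d*((.0117-o[2])/d[:,2])[:,None]).round(4))
        print("tip",wplane(p,[[130,86]],.078,T))
E
python3 seat.py
```

```text
wrist seat [ 0.5363 -0.2327  0.0375] rms 0.0003 254
rim edge tool [[ 0.0744 -0.0571  0.0117]
 [ 0.0745  0.0002  0.0117]
 [ 0.074   0.0591  0.0117]]
tip [[ 0.53354321 -0.22794224  0.078     ]]
scene none
top seat [ 0.535  -0.2338  0.037 ] rms 0.0007 81
```

View pics/seat_wrist.png

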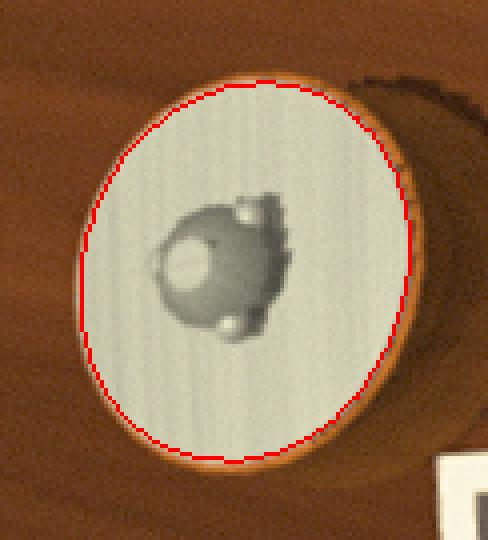

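The red contour follows the seat edge cleanly. The flat stud tip shows at crop pixel (187,262).

```bash
cat >> seat.py <<'E'
E
sed -i 's/print("tip".*/q=np.array([[u0+46.3,v0+65.1]]);print("tip",q,wplane(p,q,.078,T).round(4)); print(togo(T,[.536,-.233,.1835],np.radians(17.5)),T[:3,:2].round(3))/' seat.py; python3 seat.py
```

```text
wrist seat [ 0.5362 -0.2327  0.0375] rms 0.0003 252
rim edge tool [[ 0.0744 -0.0571  0.0117]
 [ 0.0745  0.0002  0.0117]
 [ 0.074   0.0591  0.0117]]
tip [[123.3  88.1]] [[ 0.536  -0.2336  0.078 ]]
(array([ 0.114 , -0.1456,  0.    ]), np.float64(0.0003)) [[-0.954 -0.301]
 [-0.301  0.954]
 [-0.     0.   ]]
scene none
top seat [ 0.5349 -0.2337  0.0371] rms 0.0007 81
```

>>> send_rows:
  motion:
    - [1, 0.001, -0.0015, 0, 0]
    - [1, 0.005, -0.006, 0, 0]
    - [1, 0.01, -0.013, 0, 0]
    - [1, 0.018, -0.023, 0, 0]
    - [1, 0.027, -0.035, 0, 0]
    - [1, 0.038, -0.048, 0, 0]
    - [1, 0.049, -0.063, 0, 0]
    - [1, 0.06, -0.077, 0, 0]
    - [1, 0.072, -0.092, 0, 0]
    - [1, 0.082, -0.105, 0, 0]
    - [1, 0.091, -0.117, 0, 0]
    - [1, 0.099, -0.127, 0, 0]
    - [1, 0.1055, -0.135, 0, 0]
    - [1, 0.11, -0.141, 0, 0]
    - [1, 0.113, -0.1445, 0, 0]
    - [1, 0.114, -0.146, 0, 0]
    - [1, 0.114, -0.146, 0, 0]
    - [1, 0.114, -0.146, 0, 0]

```text
clock: 10.98
tcp_pos: [0.5362, -0.2329, 0.1834]
eef_rot: [-0.152, 0.988, 0.0, 0.0]
contact_force: [0.8, 0.5, -5.3]
finger_gap: 0.0151
```

```bash
python3 - <<'E'
from h import *
s=r.state(); T=Twt(); print(s["tcp_pos"],s["qpos"],s["contact_force"],s["wrist_torque"])
print(togo(T,[.536,-.2333,.1315],np.radians(17.5)))
for n in ("scene","top"):
    p=eyes.read_camera(n); cv2.imwrite(f"pics/{n}5.png",p["pixels"])
E
```

```text
[ 0.53620024 -0.2328702   0.18344704] [-6.01102565e-01  5.32226509e-01  1.58388223e+00  7.81081539e-04
  1.02608755e+00 -2.47838961e+00] [ 0.78641103  0.50038483 -5.30578034] [ 0.01208016 -0.08490125  0.00811671]
(array([ 0.0003, -0.0004,  0.0519]), np.float64(0.0007))
```

View pics/scene5.png

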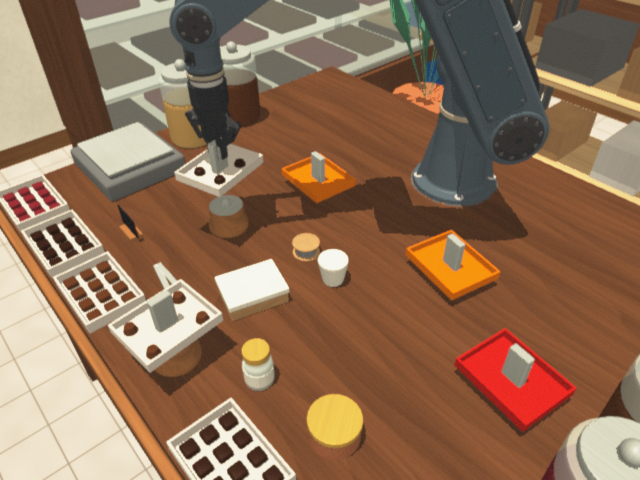

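The scene view shows the dish level directly above the stud, which is at about (227,203). I'm descending slowly to just above the spring balls.

>>> send_rows:
  motion:
    - [1, 0.0003, -0.0004, 0.004, 0]
    - [1, 0.0003, -0.0004, 0.01, 0]
    - [1, 0.0003, -0.0004, 0.018, 0]
    - [1, 0.0003, -0.0004, 0.026, 0]
    - [1, 0.0003, -0.0004, 0.034, 0]
    - [1, 0.0003, -0.0004, 0.041, 0]
    - [1, 0.0003, -0.0004, 0.046, 0]
    - [1, 0.0003, -0.0004, 0.05, 0]
    - [1, 0.0003, -0.0004, 0.053, 0]
    - [1, 0.0003, -0.0004, 0.055, 0]
    - [1, 0.0003, -0.0004, 0.057, 0]
    - [1, 0.0003, -0.0004, 0.058, 0]
    - [1, 0.0003, -0.0004, 0.058, 0]

```text
clock: 12.17
tcp_pos: [0.5361, -0.2331, 0.1255]
eef_rot: [-0.153, 0.988, 0.0, 0.0]
contact_force: [0.0, 0.8, -5.0]
finger_gap: 0.0152
```

```bash
python3 - <<'E'
from h import *
s=r.state(); print(s["tcp_pos"],s["contact_force"],s["wrist_torque"])
p=eyes.read_camera("scene"); cv2.imwrite(f"pics/s6.png",cv2.resize(p["pixels"][100:280,120:360],None,fx=3,fy=3))
E
```

```text
[ 0.53613119 -0.23313949  0.12547818] [ 0.03289799  0.83625743 -4.99044056] [-0.01846616  0.05739368 -0.04110818]
```

View pics/s6.png

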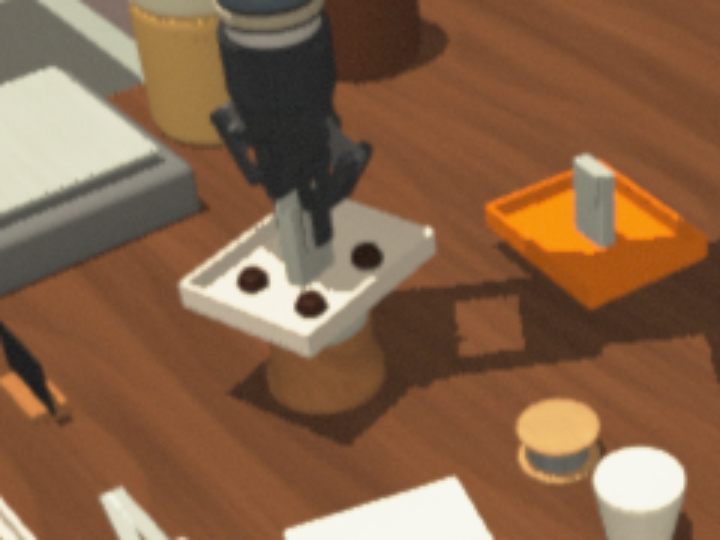

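The stud has entered the bore with no side load. Now I press on through the balls in small steps.

>>> send_rows:
  motion:
    - [1, 0, 0, 0.001, 0]
    - [1, 0, 0, 0.002, 0]
    - [1, 0, 0, 0.003, 0]
    - [1, 0, 0, 0.004, 0]
    - [1, 0, 0, 0.004, 0]

```text
clock: 12.63
tcp_pos: [0.5365, -0.2334, 0.1224]
eef_rot: [-0.153, 0.988, -0.0, 0.0]
contact_force: [-1.3, 0.2, 3.2]
finger_gap: 0.0155
```

>>> send_rows:
  motion:
    - [1, 0, 0, 0.001, 0]
    - [1, 0, 0, 0.002, 0]
    - [1, 0, 0, 0.003, 0]
    - [1, 0, 0, 0.003, 0]

```text
clock: 12.97
tcp_pos: [0.5365, -0.2334, 0.1199]
eef_rot: [-0.153, 0.988, -0.0, 0.001]
contact_force: [-0.4, -0.1, -3.0]
finger_gap: 0.0154
```

>>> send_rows:
  motion:
    - [1, 0, 0, 0.001, 0]
    - [1, 0, 0, 0.002, 0]
    - [1, 0, 0, 0.003, 0]
    - [1, 0, 0, 0.003, 0]

```text
clock: 13.3
tcp_pos: [0.5361, -0.2333, 0.1154]
eef_rot: [-0.153, 0.988, 0.0, 0.0]
contact_force: [-0.5, -1.2, -9.5]
finger_gap: 0.0156
```

Force has fallen to −9.5 N, so the balls are now drawing the dish down. I keep going to the seat.

>>> send_rows:
  motion:
    - [1, 0, 0, 0.001, 0]
    - [1, 0, 0, 0.002, 0]
    - [1, 0, 0, 0.002, 0]

```text
clock: 13.55
tcp_pos: [0.5362, -0.2331, 0.1138]
eef_rot: [-0.153, 0.988, 0.0, 0.0]
contact_force: [-0.8, 0.5, -1.0]
finger_gap: 0.0152
```

>>> send_rows:
  motion:
    - [1, 0, 0, 0.0005, 0]
    - [1, 0, 0, 0.001, 0]
    - [1, 0, 0, 0.0015, 0]
    - [1, 0, 0, 0.0015, 0]
    - [1, 0, 0, 0.0015, 0]

```text
clock: 13.97
tcp_pos: [0.5362, -0.2331, 0.1137]
eef_rot: [-0.153, 0.988, 0.0, 0.0]
contact_force: [-3.0, 2.0, 7.3]
finger_gap: 0.0155
```

>>> send_rows:
  motion:
    - [1, 0, 0, 0.0018, 0]
    - [1, 0, 0, 0.0024, 0]
    - [1, 0, 0, 0.0028, 0]
    - [1, 0, 0, 0.0028, 0]
    - [1, 0, 0, 0.0028, 0]
    - [1, 0, 0, 0.0028, 0]

```text
clock: 14.47
tcp_pos: [0.5362, -0.2331, 0.1137]
eef_rot: [-0.153, 0.988, -0.0, 0.001]
contact_force: [-4.0, 2.7, 14.4]
finger_gap: 0.0152
```

```bash
python3 - <<'E'
from h import *
for n in ("scene","top","wrist"):
    s=r.state(); print(s["clock"],s["tcp_pos"],s["contact_force"],s["wrist_torque"],s["finger_gap"])
    p=eyes.read_camera(n); im=p["pixels"]
    print(n,[(round(d["conf"],2),[round(float(x),4) for x in d["centre"]]) for d in eyes.mark_of("dish",p)][:4])
    if n=="scene": cv2.imwrite(f"pics/s7.png",cv2.resize(im[100:280,120:360],None,fx=3,fy=3))
    else: cv2.imwrite(f"pics/{n}7.png",im)
E
```

```text
14.4667 [ 0.5362033  -0.23306099  0.1136731 ] [-4.03597138  2.74252277 14.42673675] [ 0.40922791  0.8669845  -0.05542299] 0.015211322275140554
scene [(0.83, [0.4249, 0.4545, 0.0034]), (0.77, [0.2795, -0.2083, -0.0014]), (0.65, [0.5358, -0.2314, 0.0567]), (0.62, [0.284, 0.2116, -0.0021])]
14.5667 [ 0.53619056 -0.23306595  0.11365967] [-4.41608965  2.59494385 15.04164299] [ 0.4264287   0.93667011 -0.02536413] 0.015360461257401684
top [(0.94, [0.2783, 0.2144, -0.0001]), (0.79, [0.285, -0.2108, 0.001]), (0.69, [0.4214, 0.4563, -0.0009])]
14.6667 [ 0.53620345 -0.23306652  0.11367171] [-4.97746368  2.8089713  14.74265478] [0.50277921 0.87067203 0.00196842] 0.01534195963306321
wrist [(0.85, [0.537, -0.2363, 0.0595])]
```

View pics/s7.png

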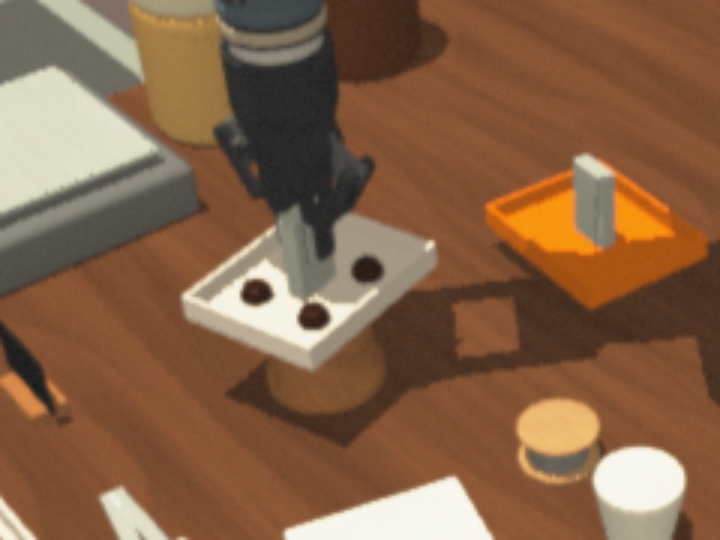

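View pics/top7.png

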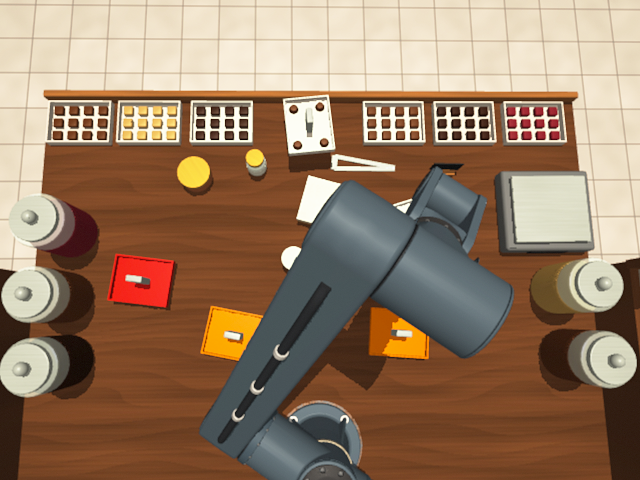

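The crop shows the tray sitting lower and level on the stand, with three of the four chocolates in view. Force holds at about 15 N while the TCP stays at the computed home height. Handing in.

```bash
python3 - <<'E'
from h import *
print(r.hand_in()); s=r.state(); print(s["clock"],s["tcp_pos"],s["contact_force"],s["finger_gap"])
E
```

```text
the job is handed in; nothing more can be done
None
the job is handed in; nothing more can be done
```

View pics/wrist7.png

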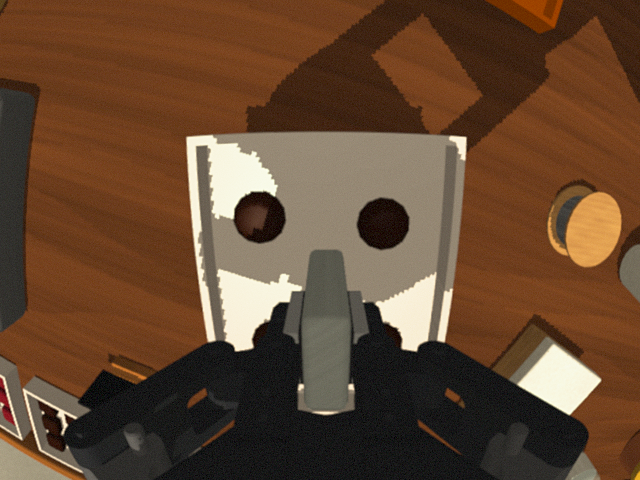

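I gripped the white dish by its handle, carried it level to the empty stand and pressed it through the click down to the seat. I handed it in at about 14.7 s, still gripping and pressing; no verdict came back.

- **Click and seating:** The force rose at the balls, then dropped to −9.5 N as they drew the dish down. It then rose steeply, with the TCP at z = 0.1137, which is exactly the seat height I had worked out.
- **Press and grip:** The last readings held steady at 14.4–15.0 N of downward push with the fingers closed on the handle. The finger force itself is not reported.
- **Position:** The TCP was at (0.5362, −0.2331), within 1 mm of the stud axis I fitted from the wrist camera. My top-camera fit of the seat was about 1.5 mm away from that. Network estimates of the seated dish's height were 0.057 m and 0.060 m, against 0.060 m for home.
- **Chocolates and bystanders:** The last wrist picture shows all four chocolates in the dish. I saw no bystander out of place, but the arm hid the spool and part of the cups and gift box in the final top view.
- **Disagreements:** The network did not report the dish in the final top view because the arm covered it. The force also had a sideways component of 5–6 N at the end, growing slightly, though the pose did not move.

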